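# Press a sample stub home with bench locking pliers

### The arm

A 6-joint arm with a two-finger parallel gripper is mounted at the origin on a cart in front of the work surface, level with it; the furniture and walls round the work are solid. World frame = base frame: x ahead of the robot, y to its left, z up, the work surface at z = 0. Lengths are in m, angles in rad, forces in N, time in s.
With the tool pointing down it reaches from about 0.25 to 0.775 m from the base axis. Payload 4 kg.
Tool frame: the origin (TCP) lies at the very end of the fingers, on their centre line; the grasp point (between the pads) lies 19 mm behind it; y points along the fingers, x is the direction in which the jaws open and shut, and the axes are right-handed (so a half turn about y gives the same grasp; the last joint's range is limited). The gripper opens to 94 mm and grips with 3 to 60 N. Pads are 16 mm wide; open, the fingers measure 119 mm over their backs; the gripper's body (75 mm by 177 mm) begins 78 mm behind the grasp point.
Start: joints at [1.143, 0.087, 1.371, -0, 1.684, -0.103], TCP at [0.176, 0.521, 0.206] pointing down, gripper open.
Joint ranges: [-3.1, 3.1], [-0.76, 2.03], [0.27, 2.55], [-1.08, 4.22], [0.17, 2.65], [-2.57, 2.57]. Speed limits (rad/s): [2.79, 2.79, 3.14, 3.14, 3.14, 3.14].

### API

Orientations are given as [roll, pitch, yaw] about the fixed x, y, z axes, in that order (R = Rz(yaw) Ry(pitch) Rx(roll)).
In Python, from bench import robot gives the robot as it stands.
- The arm moves only by the shell command python3 -m handwheel 'ROWS' [OPENING]. ROWS is JSON, a list of rows, each an object with "delta_pos": the shift along the tool's x, y, z in mm, a list of three; "yaw": the turn about the tool's y in rad. A call has 1 to 12 rows; each row is the pose to reach, as a shift and turn from the pose commanded when the call began, along the tool's axes at that moment; what a row does not reach only later rows make up. A row lasts 1/10 s, in which the tool goes at most 50 mm and 8.59 degrees, less where a joint would pass 70% of its speed; a pose out of reach is approached as far as the arm can. A call with a gripper value outside its range is refused whole. OPENING is the closure in counts, from 0 (fully open) to 255 (shut), set as the call begins (- or left out, the last holds). The fingers move at their own pace and stop on an object; the grip force is fixed at half the most. Time passes only in rows, so rows that repeat a pose let the fingers close. It gives the time, the measured TCP pose, the force and the opening at its end, in the units of the state.
- robot.get_obs(): the state, without advancing time (a new reading comes with each control period).
- robot.snapshot(name): name is "scene" or "top"; returns a dict with "image" (480x640x3 uint8, red, green, blue), "fx", "fy", "cx", "cy" (pixels), "rvec" (rotation vector, rad) and "tvec" (3), from world to camera coordinates, as OpenCV has them. Camera axes: x right, y down, z forward; pixel columns grow to the right and rows downward; lengths in m; the calibration is good to about 2 mm. A picture is of the moment at which its call begins. There is no depth.
- robot.close_job(): hands the job in, once; it reports no verdict.
The state is a dict: "time": time; "joint_positions": joint angles; "qvel": joint speeds; "joint_torque": joint torques, N m; "tool_pos": TCP position; "ee_rot": TCP orientation; "wrist_force": force on the tool from outside, world axes, zero at the start; "wrist_torque": the same for the moment, N m; "width": finger opening in m.
Only numpy, scipy, OpenCV 4.12 (cv2) and the standard library are available. Lean on these libraries where they do the work, as an engineer would, in place of code of your own. Each camera call takes 0.05 s, during which the arm holds its last target.

### The job

Slide the aluminium sample holder along its guide and press it firmly, with about 10 N, against the stop; then squeeze the handles of the bench-mounted locking pliers over centre and firmly onto their end stop, with a grip of 20 to 35 N and no more, so that the jaw presses the stub flush into the holder and the pliers lock. Then pull the pin of the release lever so that the lever breaks the lock and the pliers spring fully open, and leave the holder home with its stub flush. Press the stub only with the pliers, force nothing, and leave the other things on the bench alone.

Things in the scene. Friction and masses are not known exactly. Their poses are not given: they have to be found in the camera images.
- fixture: Fixed aluminium base 250 x 60 x 10 mm with steel locking pliers lying on their side, 36 to 60 mm above the bench. Origin on the bench under the pliers' head; x points from the handles to the jaws, y from the movable to the fixed handle, z up. Handle, jaw and lever swing horizontally. The sprung jaw pad, 18 mm wide, is at x = 45 mm. The fingers' forces on it may add up to 90 N (a grip of 40 N).
- stop (a point): Centre of the stop face that the holder must reach, in the throat of the jaws: x = 14 mm in the fixture's frame, 48 mm high. The guide leads to it: floor at z = 36 mm, x = 8 to 95 mm; fixed jaw and side rail (to z = 46) at y = 7.3 mm, low rail (to z = 40) at y = -8.2 mm.
- holder: Loose aluminium bar, 90 mm long (x), 14 wide (y), 24 tall (z), 0.2 to 0.33 kg, in the guide, its axes along the fixture's. Origin at the centre of its underside. Starts 18 to 32 mm short of the stop; home, its origin is at x = 59 mm in the fixture's frame (61 still passes). Slides with 1 to 3 N; press it on the stop with 8 to 15 N (under 4 does not count, over 40 fails).
- holder_end (a point): Centre of the holder's outer end face (14 mm wide, 24 mm tall), which juts out of the guide and is pushed towards the stop (along the fixture's -x).
- stub: Round brass stub, 12 mm across, in the holder's -y side, 31 mm from its inner end, 48 mm high. Origin 3 mm behind its face: y = -7 mm in the holder's frame at the start (3 mm proud), -4 mm when flush. Yields at about 12 N. Only the jaw may press it, not the fingers; at home it stands opposite the jaw pad.
- handle_grip (a point): Point on the outer (-y) face of the movable handle to squeeze at, 48 mm high, 100 mm behind the fixture's origin when locked. The handle spans z = 37 to 60 mm, reaches 50 mm further back, free on its outer side. Width over both handles here: 66 mm open, 42 mm locked. It takes up to about 18 N, less past centre, then meets a hard stop.
- fixed_grip (a point): Point on the outer (+y) face (y = 13 mm) of the fixed handle opposite handle_grip, 48 mm high. The fixed handle spans x = -132 to -14 mm, with an adjusting screw behind it to x = -150 mm.
- toggle (a joint): Angle of the toggle link (flat steel bar between the handles) against the movable handle, rad; it shows the state of the pliers: 0 fully open (a spring holds them there), about 0.475 on centre, about 0.62 locked against the stop; over 0.57 is locked; squeeze on until the fingers feel the stop (15 N or more).
- release_tab (a point): On the axis, 72 mm high, of an upright round pin at the tip of the release lever, 30 mm behind the movable handle's end: a sleeve 12 mm across, z = 49 to 84 mm, that turns freely on the pin; free all round. Hooked or gripped and pulled 10 to 30 mm away from the fixed handle (fixture's -y) with about 5 N it breaks the lock. The handle then springs open, the pin with it, some 50 mm in all.
- release (a joint): Angle of the release lever in its handle, rad: 0 at rest (a light spring returns it), grows as its pin is pulled away from the fixed handle, stop at 0.5; the lock breaks at about 0.1 to 0.35. The lever must do the work: a handle dragged open with the lever at rest (under 0.06) does not count.
- tape_roll: Bystander: roll of tape lying flat, 62 mm across, 19 mm tall; origin under its centre.
- timer: Bystander: white timer box 52 x 66 x 16 mm; origin under its centre.
- marker: Bystander: marker pen 132 mm long, 14 mm thick; origin under its centre.
- forceps: Bystander: steel forceps 131 mm long, 8 mm tall; origin under their centre.

How it is judged:
On the way, in this order (a step that is already met when the one before it is completed fails the run):
1. the holder is pressed against the stop with at least 4 N, with the pliers still open and the stub not yet pressed (x of holder in the frame of fixture below 0.061 m and value of joint toggle below 0.2 rad and y of stub in the frame of holder below -0.006 m and contact force between the fingers and holder above 4 N).
2. the handles are squeezed firmly (fingers' forces at least 15 N in all) onto the stop: pliers locked over centre on the home holder, stub flush (x of holder in the frame of fixture below 0.061 m and value of joint toggle above 0.57 rad and y of stub in the frame of holder above -0.0048 m and contact force between the fingers and fixture above 15 N), for 0.1 s.
3. the release lever is pulled (over 0.06 rad) and pushes the toggle link off its locked position (value of joint release above 0.06 rad and value of joint toggle below 0.585 rad).
At the end, for the whole second after the job is handed in: The holder lies in its guide within 2 mm of the stop and in line with it, the stub is flush with the holder's side to 0.8 mm, the pliers stand open (toggle joint under 0.06 rad) and the holder is at rest (x of holder in the frame of fixture below 0.061 m and y of stub in the frame of holder above -0.0048 m and value of joint toggle below 0.06 rad and z of holder in the frame of fixture between 0.034 and 0.039 m and angle between the x axis of holder and the x axis of fixture, either way round below 0.06 rad and linear speed of holder below 0.01 m/s); the robot touches nothing.
It fails at once if more than 90 N in all between the fingers and the pliers or their base (contact force between the fingers and fixture above 90 N).
It fails at once if more than 40 N between the fingers and the holder (contact force between the fingers and holder above 40 N).
It fails at once if the fingers press on the stub (contact force between the fingers and stub above 3 N).
It fails at once if one of the other things on the bench is shifted by more than 20 mm (distance of any of tape_roll, timer, marker, forceps from where it was at the start of the episode above 0.02 m).
It also fails if it takes over 64 s, if anything falls off the work surface, if the arm or the gripper's body presses on something with over 40 N, if the wrist force passes 120 N, or if a joint passes its speed limit or range.

## Working session

There is one attempt and no reset: what is moved stays moved. The work goes in short steps, Python scripts to look and compute and a shell command to move; the robot and the scene stay as the last step left them, time stands still between calls to the robot, and variables do not carry over. Pictures are saved under pics/ and viewed, and the job is handed in when it is done.

```bash
mkdir -p pics; ls; python3 - <<'E'
from bench import robot
import cv2
print(robot.get_obs())
for n in ("scene","top"):
    s=robot.snapshot(n); cv2.imwrite(f"pics/{n}0.png",s["image"][:,:,::-1])
    print({k:v for k,v in s.items() if k!="image"})
E
```

```text
pics
{'time': 0.0, 'joint_positions': array([ 1.14293207e+00,  8.79181875e-02,  1.37222418e+00, -6.33243920e-06,
        1.68359853e+00, -1.03086831e-01]), 'qvel': array([-3.69742954e-05, -5.06495444e-05,  4.35989023e-04, -2.54586047e-03,
        3.65500581e-04, -7.74928949e-05]), 'joint_torque': array([-4.45267924e-04, -3.40190578e+01, -3.02425683e+01,  7.17928517e-02,
        3.31788976e-02, -1.56808410e-04]), 'tool_pos': array([0.17527706, 0.52075072, 0.20433956]), 'ee_rot': array([-1.57058152,  0.00213749,  1.24601843]), 'wrist_force': array([0.76052436, 0.68295901, 0.67591814]), 'wrist_torque': array([ 0.03427089, -0.00690214, -0.01472797]), 'width': 0.09395166590845695}
{'fx': 443.12715802564105, 'fy': 443.12715802564105, 'cx': 317.98630015556887, 'cy': 234.93658249446779, 'rvec': array([ 2.10137409, -0.61642842,  0.31346351]), 'tvec': array([-0.45925042,  0.25058643,  0.75338829])}
{'fx': 590.1277304565174, 'fy': 590.1277304565174, 'cx': 331.4908818619364, 'cy': 235.34144591860598, 'rvec': array([ 2.17807176, -2.04160734,  0.21640876]), 'tvec': array([0.00821706, 0.55268496, 1.55875143])}
```

View pics/scene0.png

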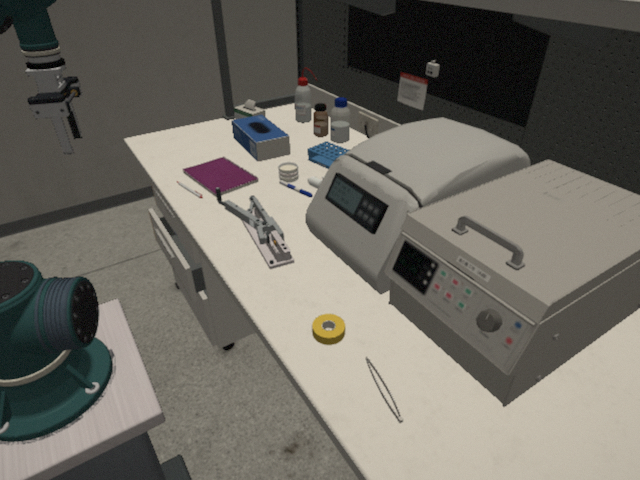

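View pics/top0.png

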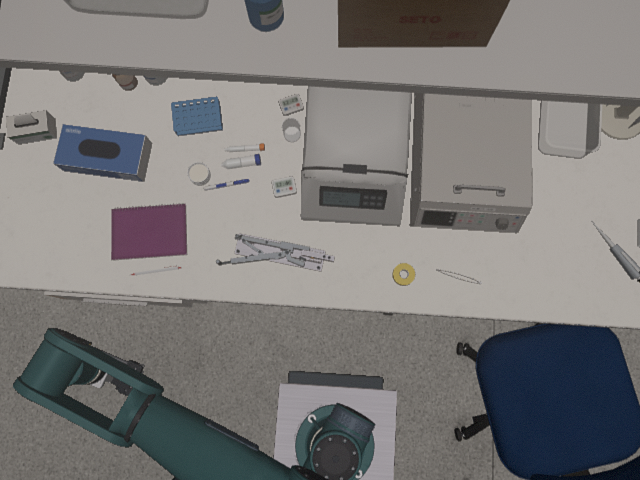

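```bash
cat > h.py <<'E'
from bench import robot
import cv2, numpy as np
def snap(n): return robot.snapshot(n)
def crop(s,u0,v0,w,h,k,fn,grid=10):
    im=s["image"][v0:v0+h,u0:u0+w,::-1]
    im=cv2.resize(im,None,fx=k,fy=k,interpolation=cv2.INTER_CUBIC)
    for u in range((u0//grid+1)*grid,u0+w,grid):
        x=int((u-u0+.5)*k); cv2.line(im,(x,0),(x,5),(0,0,255),1); cv2.putText(im,str(u),(x-10,16),0,.35,(0,0,255),1)
    for v in range((v0//grid+1)*grid,v0+h,grid):
        y=int((v-v0+.5)*k); cv2.line(im,(0,y),(5,y),(0,0,255),1); cv2.putText(im,str(v),(7,y+4),0,.35,(0,0,255),1)
    cv2.imwrite(fn,im)
def KRt(s):
    K=np.array([[s["fx"],0,s["cx"]],[0,s["fy"],s["cy"]],[0,0,1]]); R=cv2.Rodrigues(s["rvec"])[0]
    return K,R,np.array(s["tvec"]).reshape(3)
def atz(s,u,v,z):
    K,R,t=KRt(s); d=R.T@np.linalg.solve(K,[u,v,1]); c=-R.T@t
    return c+d*(z-c[2])/d[2]
def proj(s,P):
    K,R,t=KRt(s); return cv2.projectPoints(np.array(P,float).reshape(-1,3),s["rvec"],t,K,None)[0].reshape(-1,2)
E
python3 - <<'E'
from h import *
s=snap("top"); crop(s,205,225,140,55,5.7,"pics/t1.png")
print(atz(s,277,252,0))
s=snap("scene"); crop(s,205,180,100,90,6.6,"pics/s1.png")
E
```

```text
[0.50515926 0.19475118 0.        ]
```

View pics/t1.png

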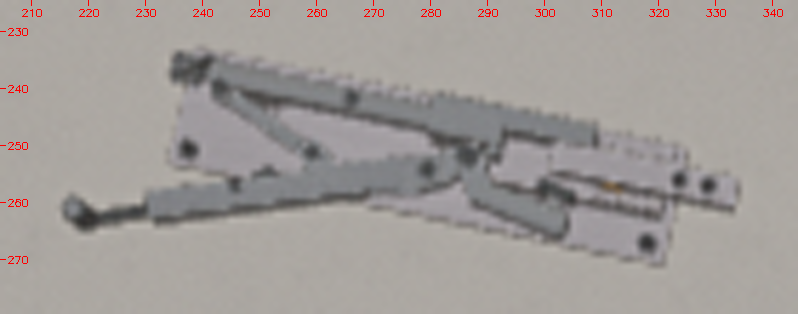

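View pics/s1.png

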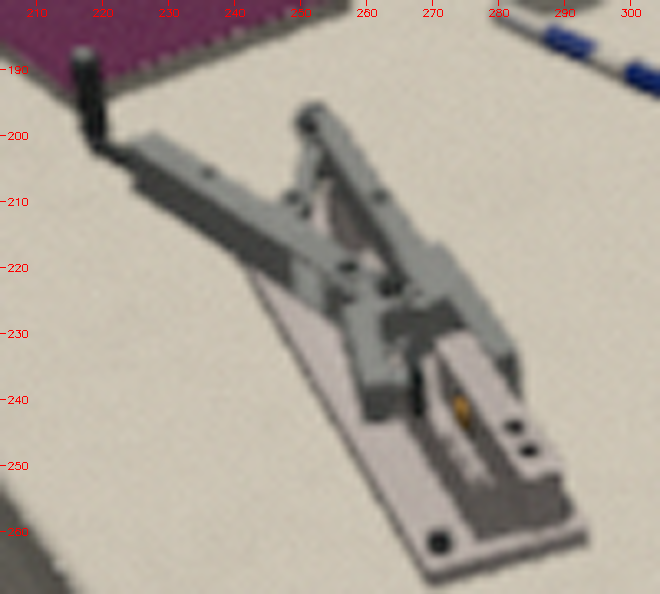

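```bash
python3 - <<'E'
from h import *
s=snap("top"); K,R,t=KRt(s); print("cam",-R.T@t)
for n,u,v,z in [("BL",235.5,253,.01),("BR",321,270.5,.01),("fixed tail",241.5,234.5,.06),("fixed mid",280,241.5,.06),("fix front",309,247,.06),("screw",235,237,.048),("pin",217.5,261,.084),("pinbase",219,263,.049),("mov end bot",232,263,.06),("mov mid",275,257.5,.06),("jaw tip",303,266,.06),("holder end far",334,256,.06),("holder end near",333.5,261,.06),("hole",318,267,.01),("hole2",237.5,250.5,.01)]:
    print(n,atz(s,u,v,z).round(4))
s=snap("scene"); K,R,t=KRt(s); print("cam",-R.T@t)
for n,u,v,z in [("BRnear",270.5,268,.01),("BRfar",293.5,262,.01),("holetop",271.5,261.5,.01),("fixed front far",283,233.5,.06),("fixed tail",252.5,195.5,.06),("pin top",218,187,.084),("pin bottom",219.5,200,.049),("mov end",226,205,.06),("holder end",289.5,250,.06)]:
    print(n,atz(s,u,v,z).round(4))
E
```

```text
cam [0.21883622 0.02851087 1.63906438]
BL [0.493  0.3095 0.01  ]
BR [0.4592 0.0671 0.01  ]
fixed tail [0.5368 0.2895 0.06  ]
fixed mid [0.5242 0.1829 0.06  ]
fix front [0.5141 0.1029 0.06  ]
screw [0.5311 0.3087 0.048 ]
pin [0.4559 0.3425 0.084 ]
pinbase [0.456  0.3449 0.049 ]
mov end bot [0.4566 0.3076 0.06  ]
mov mid [0.4792 0.1928 0.06  ]
jaw tip [0.4609 0.1153 0.06  ]
holder end far [0.4937 0.0334 0.06  ]
holder end near [0.4799 0.0339 0.06  ]
hole [0.4685 0.0761 0.01  ]
hole2 [0.5005 0.3046 0.01  ]
cam [ 0.1348058  -0.65342643  0.62941221]
BRnear [0.4558 0.0581 0.01  ]
BRfar [0.5096 0.0489 0.01  ]
holetop [0.4686 0.0778 0.01  ]
fixed front far [0.5119 0.097  0.06  ]
fixed tail [0.53   0.2955 0.06  ]
pin top [0.4578 0.3454 0.084 ]
pin bottom [0.4547 0.3397 0.049 ]
mov end [0.4527 0.288  0.06  ]
holder end [0.4931 0.0335 0.06  ]
```

```bash
cat >> h.py <<'E'
def fx(pose,P):
    X,Y,th=pose; c,s_=np.cos(th),np.sin(th); P=np.atleast_2d(np.array(P,float))/1000
    return np.c_[X+c*P[:,0]-s_*P[:,1],Y+s_*P[:,0]+c*P[:,1],P[:,2]]
def box(x0,x1,y0,y1,z0,z1):
    c=[(x,y,z) for x in(x0,x1) for y in(y0,y1) for z in(z0,z1)]
    return [(c[i],c[j]) for i in range(8) for j in range(i+1,8) if bin(i^j).count('1')==1]
def overlay(s,pose,segs,u0,v0,w,h,k,fn):
    im=cv2.resize(np.ascontiguousarray(s["image"][v0:v0+h,u0:u0+w,::-1]),None,fx=k,fy=k,interpolation=cv2.INTER_CUBIC)
    for col,sg in segs:
        for a,b in sg:
            p=proj(s,fx(pose,[a,b])); p=((p-[u0,v0]+.5)*k).astype(int)
            cv2.line(im,tuple(map(int,p[0])),tuple(map(int,p[1])),col,1,cv2.LINE_AA)
    cv2.imwrite(fn,im)
E
cat > ov.py <<'E'
from h import *
import sys
pose=eval(sys.argv[1]); tag=sys.argv[2]; hx=float(sys.argv[3])
segs=[((0,0,255),box(-137,113,-30,30,0,10)),((0,255,0),box(-132,-14,3,13,36,60)),((255,0,0),box(hx-45,hx+45,-7.5,6.5,36,60)),((0,255,255),[((0,0,36),(0,0,60)),((14,-8,48),(14,8,48))])]
overlay(snap("top"),pose,segs,205,225,140,55,5.7,f"pics/ot{tag}.png")
overlay(snap("scene"),pose,segs,205,180,100,90,6.6,f"pics/os{tag}.png")
E
python3 ov.py "(.502,.1635,-np.pi/2-.136)" a 84
```

```text
(no output)
```

View pics/ota.png

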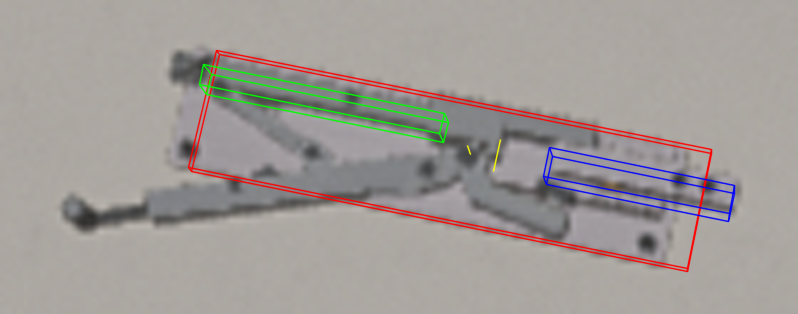

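View pics/osa.png

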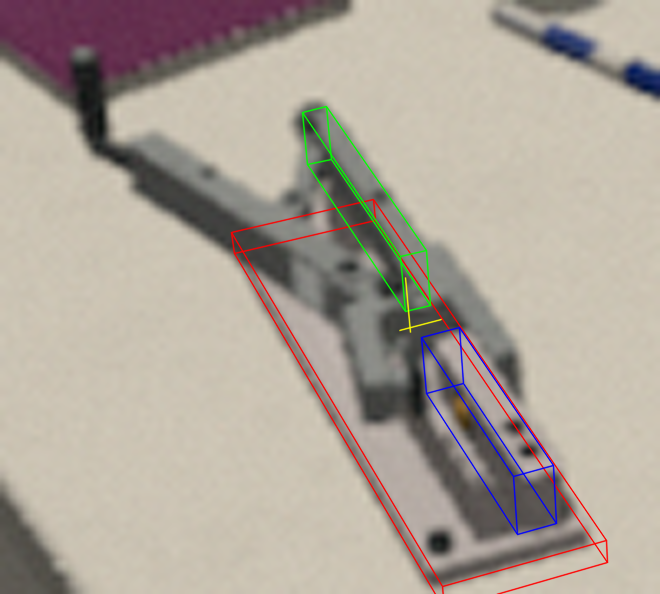

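```bash
python3 - <<'E'
from h import *
s=snap("top"); crop(s,228,226,60,42,13,"pics/t2.png",5);crop(s,278,236,60,38,13,"pics/t3.png",5)
s=snap("scene"); crop(s,210,180,62,46,12,"pics/s2.png",5); crop(s,250,212,50,46,13,"pics/s3.png",5)
E
```

```text
(no output)
```

View pics/t2.png

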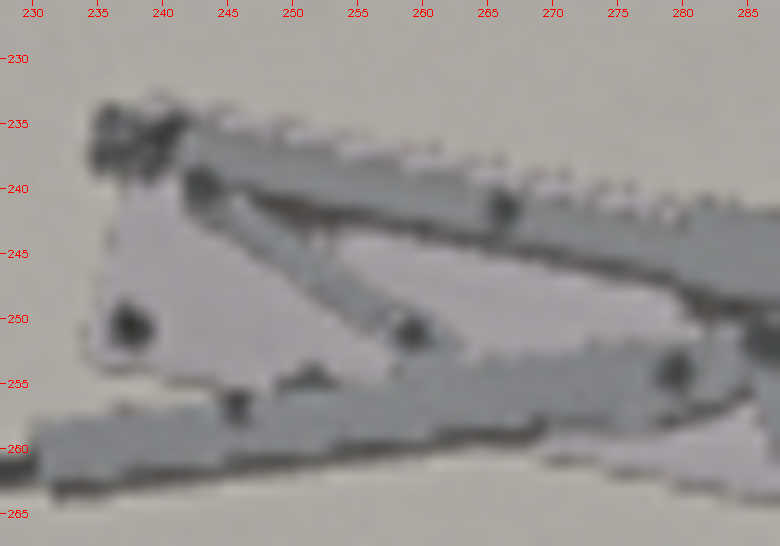

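View pics/t3.png

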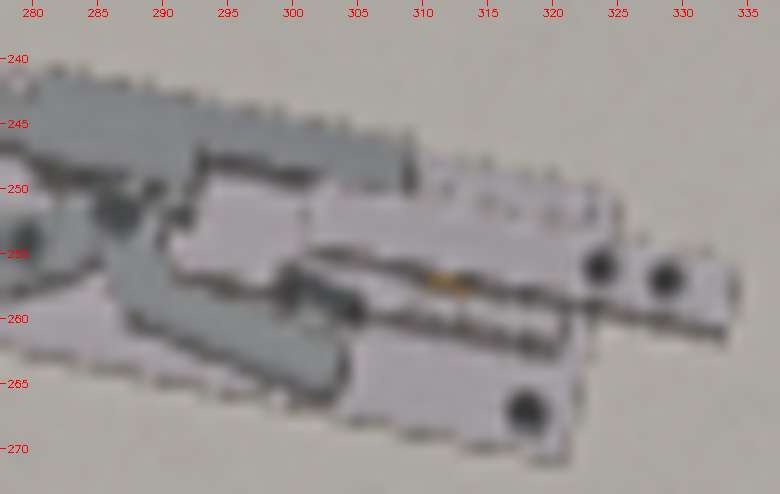

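View pics/s2.png

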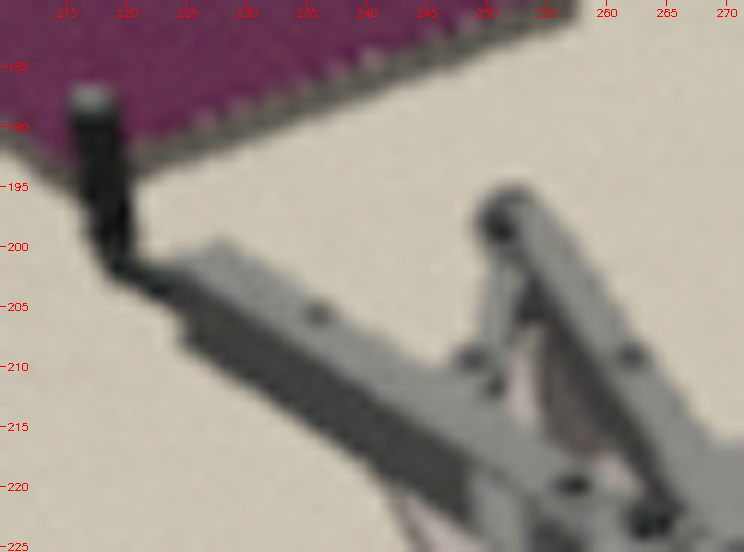

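View pics/s3.png

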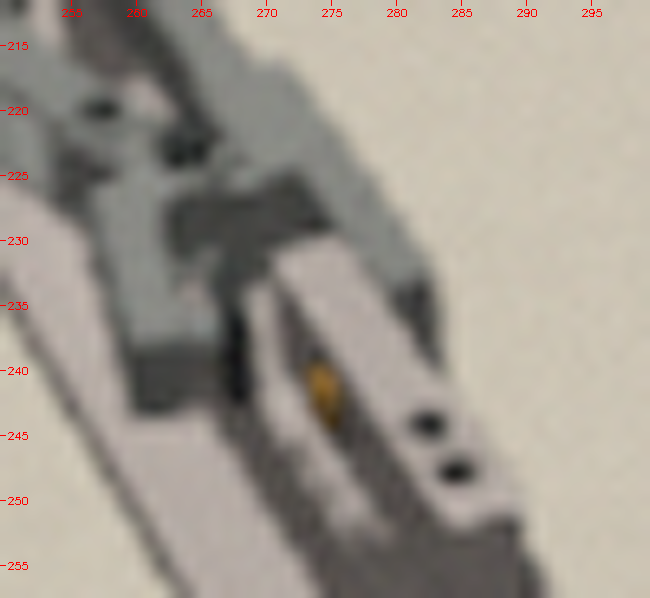

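```bash
cat > fit.py <<'E'
from h import *
from scipy.optimize import least_squares
T=snap("top");S=snap("scene")
# (snap, (u,v), x spec or None(line), y, z)
L=[(T,(245,236.3),'y13',60),(T,(265,239.7),'y13',60),(T,(278,242),'y13',60),
(S,(254.5,197),'y13',60),(S,(261.5,206),'y13',60),(S,(267,214),'y13',60),
(T,(302,255),'hn',60),(T,(320,258.6),'hn',60),(T,(333,261.2),'hn',60),(S,(271,232.5),'hn',60),(S,(277,241.5),'hn',60),(S,(284,251.5),'hn',60),
(T,(330,254.7),'hf',60),(S,(286.5,245),'hf',60),(T,(320,252.6),'hf',60),
(T,(334,257.5),'he',60),(S,(287.5,251.3),'he',60),(T,(301.3,252.5),'hi',60),
(T,(241.8,236.5),'x-132',60),
(T,(280,263.3),'bn',10),(T,(310,268.8),'bn',10),(T,(250,255.5),'bn',10),(S,(262,252.5),'bn',10),(S,(268,263),'bn',10),
(T,(241,233.8),'bf',10),(T,(315,247.8),'bf',10),(T,(235,250),'bl',10),(T,(321.8,265),'br',10),(S,(280,265.5),'br',10)]
def res(p,full=False):
    X,Y,th,hx,d,ba,by=p; r=[]
    ex=np.array([np.cos(th),np.sin(th)]);ey=np.array([-ex[1],ex[0]])
    for s,(u,v),k,z in L:
        q=atz(s,u,v,z/1000)[:2]-[X,Y]; fxx,fyy=q@ex*1000,q@ey*1000
        r.append({'y13':fyy-13,'hn':fyy-(d-7),'hf':fyy-(d+7),'he':fxx-hx-45,'hi':fxx-hx+45,'x-132':fxx+132,'bn':fyy-by+30,'bf':fyy-by-30,'bl':fxx-ba,'br':fxx-ba-250}[k])
    return np.array(r+[ (d+.4)/.4*1, by/3])
o=least_squares(res,[.5,.16,-1.7,84,-.5,-140,0],loss='soft_l1',f_scale=2,x_scale=[.01,.01,.1,10,1,10,1])
print(o.x.round(4), "angle+pi/2",o.x[2]+np.pi/2)
for l,r in zip(L,res(o.x)): print('T' if l[0] is T else 'S',l[1:],r.round(1))
E
python3 fit.py
```

```text
[   0.5035    0.1586   -1.6991   81.8299   -0.3045 -151.2764   -2.7763] angle+pi/2 -0.12825992745930392
T ((245, 236.3), 'y13', 60) 0.2
T ((265, 239.7), 'y13', 60) 1.5
T ((278, 242), 'y13', 60) 2.0
S ((254.5, 197), 'y13', 60) -2.1
S ((261.5, 206), 'y13', 60) -0.7
S ((267, 214), 'y13', 60) -1.2
T ((302, 255), 'hn', 60) -0.4
T ((320, 258.6), 'hn', 60) -0.7
T ((333, 261.2), 'hn', 60) -0.9
S ((271, 232.5), 'hn', 60) 0.2
S ((277, 241.5), 'hn', 60) -0.1
S ((284, 251.5), 'hn', 60) 0.3
T ((330, 254.7), 'hf', 60) 1.0
S ((286.5, 245), 'hf', 60) 0.0
T ((320, 252.6), 'hf', 60) 1.5
T ((334, 257.5), 'he', 60) -0.6
S ((287.5, 251.3), 'he', 60) 1.1
T ((301.3, 252.5), 'hi', 60) -0.4
T ((241.8, 236.5), 'x-132', 60) 0.0
T ((280, 263.3), 'bn', 10) -1.5
T ((310, 268.8), 'bn', 10) -0.7
T ((250, 255.5), 'bn', 10) 3.9
S ((262, 252.5), 'bn', 10) 0.3
S ((268, 263), 'bn', 10) -0.6
T ((241, 233.8), 'bf', 10) -0.3
T ((315, 247.8), 'bf', 10) 0.4
T ((235, 250), 'bl', 10) -0.3
T ((321.8, 265), 'br', 10) -3.1
S ((280, 265.5), 'br', 10) 8.0
```

```bash
cat > go.py <<'E'
from h import *
import sys
from scipy.spatial.transform import Rotation as Ro
pose=(.5035,.1586,-1.6991)
def cur():
    o=robot.get_obs(); R=Ro.from_euler('xyz',o["ee_rot"]).as_matrix(); return o,R
def to_fix(p):
    d=np.array(p[:2])-pose[:2]; ex=np.array([np.cos(pose[2]),np.sin(pose[2])])
    return np.array([d@ex*1000,d@[-ex[1],ex[0]]*1000,p[2]*1000])
if __name__=="__main__":
    o,R=cur(); print("t",round(o["time"],2),"fix",to_fix(o["tool_pos"]).round(1),"yaw cmd to align",round(o["ee_rot"][2]-(pose[2]+np.pi/2),4),"F",o["wrist_force"].round(1),"w",round(o["width"],4), "rot",o["ee_rot"].round(3))
    if len(sys.argv)>1:
        w=fx(pose,eval(sys.argv[1]))[0]; print("tool delta mm",(R.T@(w-o["tool_pos"])*1000).round(1),"world",w.round(3))
E
python3 go.py "(155,0,120)"; python3 go.py "(155,0,40)"; for i in 1; do python3 - <<'E'
from h import *
T=snap("top")
for n,u,v,z in [("tape",403,274,.01),("forceps",458,276,.004),("stub",311.5,257.5,.054),("timer",285,186,.016),("marker",227,184,.01),('pen',155,270,.005)]: print(n,atz(T,u,v,z).round(3))
E
done
```

```text
t 0.6 fix [-317.7 -371.7  205.5] yaw cmd to align 1.3743 F [-1.2  0.4  0. ] w 0.0941 rot [-1.571 -0.     1.246]
tool delta mm [-391.1   85.5 -456.8] world [0.484 0.005 0.12 ]
t 0.6 fix [-317.7 -371.7  205.5] yaw cmd to align 1.3743 F [-1.2  0.4  0. ] w 0.0941 rot [-1.571 -0.     1.246]
tool delta mm [-391.1  165.5 -456.8] world [0.484 0.005 0.04 ]
tape [ 0.464 -0.161  0.01 ]
forceps [ 0.469 -0.316  0.004]
stub [0.487 0.094 0.054]
timer [0.695 0.186 0.016]
marker [0.692 0.353 0.01 ]
pen [0.431 0.53  0.005]
```

```bash
python3 -m handwheel '[{"delta_pos":[-30,0,-35],"yaw":0.1},{"delta_pos":[-60,0,-70],"yaw":0.2},{"delta_pos":[-90,0,-105],"yaw":0.32},{"delta_pos":[-120,0,-140],"yaw":0.44},{"delta_pos":[-150,0,-175],"yaw":0.56},{"delta_pos":[-180,0,-210],"yaw":0.68},{"delta_pos":[-210,0,-245],"yaw":0.8},{"delta_pos":[-240,10,-280],"yaw":0.92},{"delta_pos":[-270,20,-315],"yaw":1.04},{"delta_pos":[-300,30,-350],"yaw":1.16},{"delta_pos":[-330,40,-385],"yaw":1.28},{"delta_pos":[-360,50,-420],"yaw":1.374}]' 255; python3 go.py "(155,0,90)"
```

```text
time: 1.85
tool_pos: [0.4594, 0.0442, 0.1555]
ee_rot: [-1.57, -0.001, -0.133]
wrist_force: [0.6, 0.8, 0.2]
width: 0.002
t 1.85 fix [119.1 -29.1 155.5] yaw cmd to align -0.0043 F [0.6 0.8 0.2] w 0.002 rot [-1.57e+00 -1.00e-03 -1.33e-01]
tool delta mm [ 29.1  65.5 -35.8] world [0.484 0.005 0.09 ]
```

```bash
python3 -m handwheel '[{"delta_pos":[15,15,-20],"yaw":0},{"delta_pos":[29,40,-36],"yaw":0},{"delta_pos":[29,65,-36],"yaw":0},{"delta_pos":[29,65,-36],"yaw":0},{"delta_pos":[29,65,-36],"yaw":0}]'; python3 go.py "(155,0,40)"; python3 - <<'E'
from h import *
s=snap("top"); crop(s,270,225,110,70,7,"pics/t4.png")
s=snap("scene"); crop(s,230,180,130,110,6,"pics/s4.png")
E
```

```text
time: 2.35
tool_pos: [0.4826, 0.0068, 0.0906]
ee_rot: [-1.571, 0.001, -0.128]
wrist_force: [0.2, 0.4, 0.0]
width: 0.0003
t 2.35 fix [153.2  -1.3  90.6] yaw cmd to align 0.0004 F [0.2 0.4 0. ] w 0.0003 rot [-1.571e+00  1.000e-03 -1.280e-01]
tool delta mm [ 1.3 50.6 -1.8] world [0.484 0.005 0.04 ]
```

View pics/t4.png

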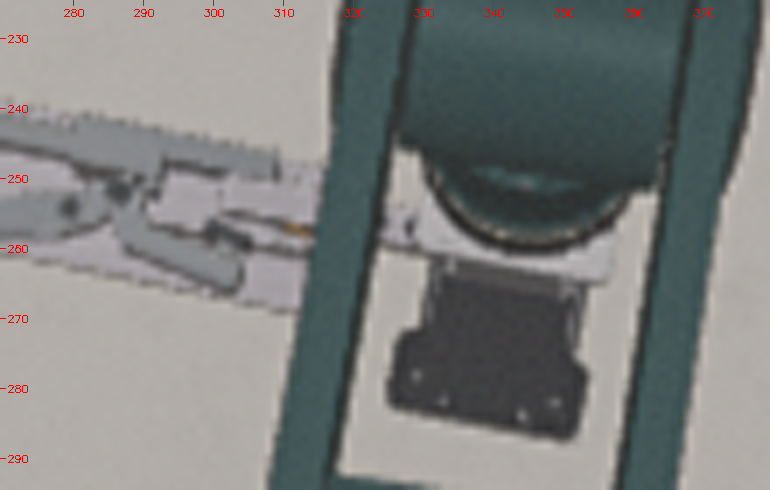

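View pics/s4.png

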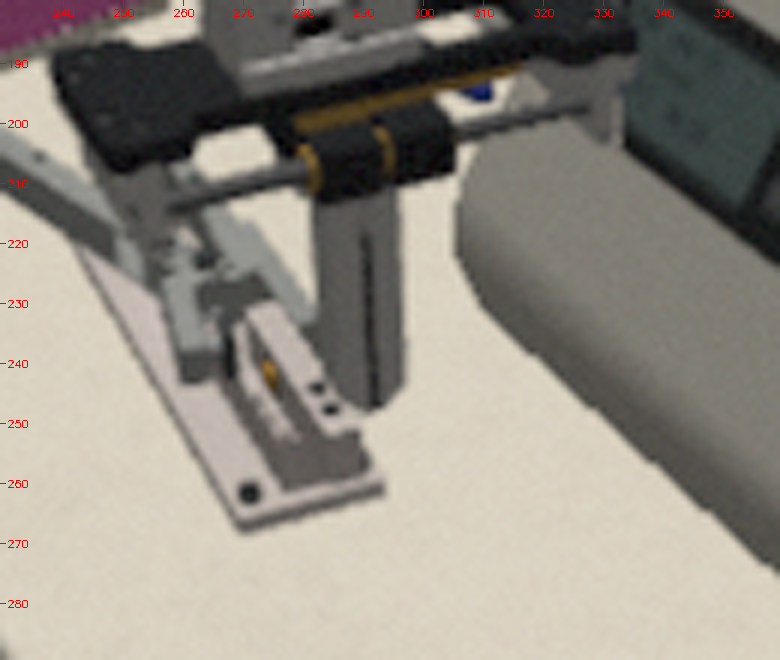

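```bash
python3 - <<'E'
from h import *
T=snap("top");S=snap("scene"); o=robot.get_obs(); print(proj(S,o["tool_pos"]),proj(T,o["tool_pos"]))
for z in (0,.1,.2): print(z,[atz(T,u,v,z).round(3) for u,v in ((300,220),(400,223),(355,222),(302,85))])
for z in (0,.05,.1,.2): print(z,[atz(S,u,v,z).round(3) for u,v in ((311,230),(385,283),(306,215),(345,260))])
E
```

```text
[[291.22731537 245.2374335 ]] [[343.77911088 258.18194416]]
0 [array([0.602, 0.137, 0.   ]), array([ 0.612, -0.148,  0.   ]), array([ 0.606, -0.02 ,  0.   ]), array([1.017, 0.162, 0.   ])]
0.1 [array([0.578, 0.13 , 0.1  ]), array([ 0.588, -0.137,  0.1  ]), array([ 0.583, -0.017,  0.1  ]), array([0.968, 0.154, 0.1  ])]
0.2 [array([0.555, 0.124, 0.2  ]), array([ 0.564, -0.127,  0.2  ]), array([ 0.559, -0.014,  0.2  ]), array([0.92 , 0.146, 0.2  ])]
0 [array([0.619, 0.151, 0.   ]), array([ 0.645, -0.112,  0.   ]), array([0.646, 0.22 , 0.   ]), array([0.619, 0.002, 0.   ])]
0.05 [array([0.581, 0.087, 0.05 ]), array([ 0.604, -0.155,  0.05 ]), array([0.605, 0.15 , 0.05 ]), array([ 0.581, -0.05 ,  0.05 ])]
0.1 [array([0.542, 0.023, 0.1  ]), array([ 0.564, -0.198,  0.1  ]), array([0.565, 0.081, 0.1  ]), array([ 0.542, -0.102,  0.1  ])]
0.2 [array([ 0.465, -0.105,  0.2  ]), array([ 0.483, -0.284,  0.2  ]), array([ 0.483, -0.058,  0.2  ]), array([ 0.465, -0.206,  0.2  ])]
```

```bash
python3 -m handwheel '[{"delta_pos":[-40,-10,0],"yaw":0},{"delta_pos":[-70,-20,0],"yaw":-0.13},{"delta_pos":[-70,-20,0],"yaw":-0.27},{"delta_pos":[-70,-20,0],"yaw":-0.41},{"delta_pos":[-70,-20,0],"yaw":-0.55},{"delta_pos":[-70,-20,0],"yaw":-0.69},{"delta_pos":[-70,-20,0],"yaw":-0.83},{"delta_pos":[-70,-20,0],"yaw":-0.97},{"delta_pos":[-70,-20,0],"yaw":-1.11},{"delta_pos":[-70,-20,0],"yaw":-1.25},{"delta_pos":[-70,-20,0],"yaw":-1.39},{"delta_pos":[-70,-20,0],"yaw":-1.53}]'
python3 -m handwheel '[{"delta_pos":[0,0,0],"yaw":-0.041},{"delta_pos":[0,0,0],"yaw":-0.041},{"delta_pos":[0,0,0],"yaw":-0.041}]';python3 go.py "(155,0,90)"
```

```text
time: 3.75
tool_pos: [0.414, 0.0159, 0.1118]
ee_rot: [-1.573, -0.0, 1.409]
wrist_force: [0.9, 0.2, -0.1]
width: 0.0005
time: 4.05
tool_pos: [0.4138, 0.0158, 0.1114]
ee_rot: [-1.573, -0.0, 1.443]
wrist_force: [-0.6, 0.1, -0.3]
width: 0.0007
t 4.05 fix [153.1 -70.7 111.4] yaw cmd to align 1.5708 F [-0.6  0.1 -0.3] w 0.0007 rot [-1.573 -0.     1.443]
tool delta mm [ -1.9  21.5 -70.6] world [0.484 0.005 0.09 ]
```

```bash
python3 -m handwheel '[{"delta_pos":[-2,0,-40],"yaw":0},{"delta_pos":[-2,10,-70],"yaw":0},{"delta_pos":[-2,40,-70],"yaw":0},{"delta_pos":[-2,72,-70],"yaw":0},{"delta_pos":[-2,72,-70],"yaw":0},{"delta_pos":[-2,72,-70],"yaw":0}]'; python3 go.py "(139.5,0,40)"; python3 - <<'E'
from h import *
s=snap("top"); crop(s,270,225,110,70,7,"pics/t5.png")
s=snap("scene"); crop(s,230,180,130,110,6,"pics/s5.png")
E
```

```text
time: 4.65
tool_pos: [0.4824, 0.0048, 0.0387]
ee_rot: [-1.57, -0.0, 1.443]
wrist_force: [-1.2, 0.3, 0.7]
width: 0.0003
t 4.65 fix [155.2  -1.2  38.7] yaw cmd to align 1.571 F [-1.2  0.3  0.7] w 0.0003 rot [-1.57  -0.     1.443]
tool delta mm [15.7 -1.3 -1.2] world [0.486 0.02  0.04 ]
```

View pics/s5.png

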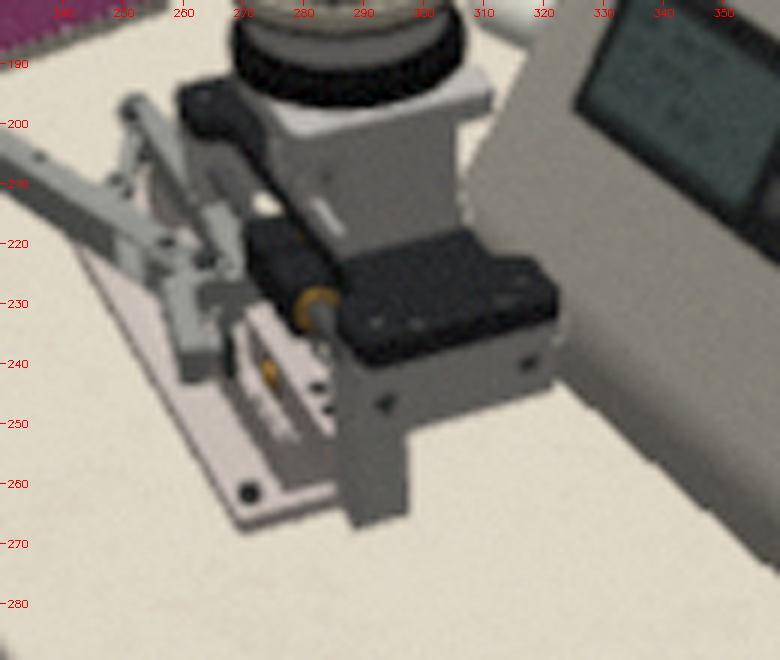

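View pics/t5.png

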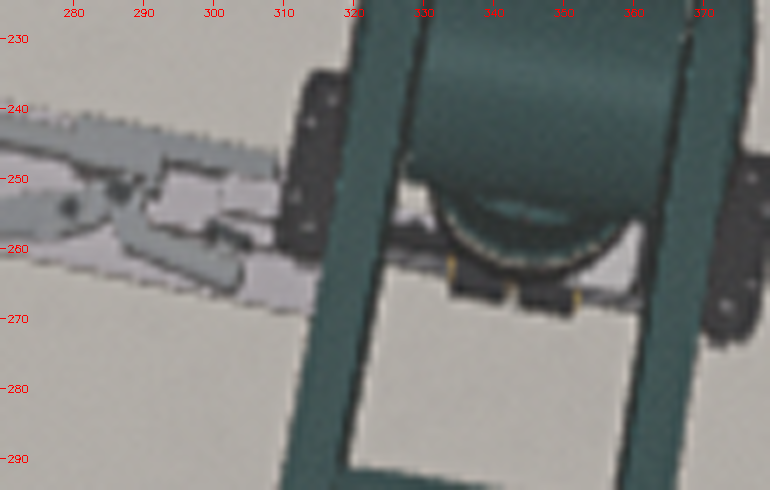

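```bash
python3 -m handwheel '[{"delta_pos":[4,-1,-1],"yaw":0},{"delta_pos":[8,-1,-1],"yaw":0},{"delta_pos":[12,-1,-1],"yaw":0},{"delta_pos":[15,-1,-1],"yaw":0},{"delta_pos":[18,-1,-1],"yaw":0},{"delta_pos":[20,-1,-1],"yaw":0},{"delta_pos":[20,-1,-1],"yaw":0}]'; python3 go.py "(116.5,0,40)"
```

```text
time: 5.45
tool_pos: [0.4863, 0.0245, 0.0396]
ee_rot: [-1.571, 0.0, 1.443]
wrist_force: [0.7, -1.3, 0.1]
width: 0.0006
t 5.45 fix [1.352e+02 1.000e-01 3.960e+01] yaw cmd to align 1.5716 F [ 0.7 -1.3  0.1] w 0.0006 rot [-1.571  0.     1.443]
tool delta mm [18.7 -0.4  0.1] world [0.489 0.043 0.04 ]
```

```bash
python3 -m handwheel '[{"delta_pos":[3,0,0],"yaw":0},{"delta_pos":[6,0,0],"yaw":0},{"delta_pos":[9,0,0],"yaw":0},{"delta_pos":[10,0,0],"yaw":0},{"delta_pos":[10,0,0],"yaw":0}]'; python3 go.py "(116.5,0,40)"
```

```text
time: 5.95
tool_pos: [0.4875, 0.0347, 0.0394]
ee_rot: [-1.571, -0.0, 1.443]
wrist_force: [-0.4, -1.3, 0.7]
width: 0.0007
t 5.95 fix [ 1.25e+02 -1.00e-01  3.94e+01] yaw cmd to align 1.5716 F [-0.4 -1.3  0.7] w 0.0007 rot [-1.571 -0.     1.443]
tool delta mm [ 8.5 -0.6 -0.1] world [0.489 0.043 0.04 ]
```

```bash
python3 -m handwheel '[{"delta_pos":[2,0,0],"yaw":0},{"delta_pos":[4,0,0],"yaw":0},{"delta_pos":[5,0,0],"yaw":0},{"delta_pos":[5,0,0],"yaw":0}]'; python3 -m handwheel '[{"delta_pos":[1,0,0],"yaw":0},{"delta_pos":[1,0,0],"yaw":0}]';python3 -m handwheel '[{"delta_pos":[1,0,0],"yaw":0},{"delta_pos":[1,0,0],"yaw":0}]'; python3 go.py "(116.5,0,40)"
```

```text
time: 6.35
tool_pos: [0.488, 0.0396, 0.0394]
ee_rot: [-1.571, -0.0, 1.443]
wrist_force: [0.1, -1.4, 0.8]
width: 0.0003
time: 6.55
tool_pos: [0.4881, 0.0404, 0.0394]
ee_rot: [-1.571, -0.0, 1.443]
wrist_force: [-0.4, -1.7, 1.4]
width: 0.0002
time: 6.75
tool_pos: [0.4883, 0.0414, 0.0394]
ee_rot: [-1.571, -0.0, 1.443]
wrist_force: [-0.2, -1.7, 0.4]
width: 0.0007
t 6.75 fix [ 1.182e+02 -1.000e-01  3.940e+01] yaw cmd to align 1.5714 F [-0.2 -1.7  0.4] w 0.0007 rot [-1.571 -0.     1.443]
tool delta mm [ 1.7 -0.6 -0.1] world [0.489 0.043 0.04 ]
```

```bash
for i in 1 2; do python3 -m handwheel '[{"delta_pos":[1,0,0],"yaw":0},{"delta_pos":[1,0,0],"yaw":0}]' | grep -E "pos|force"; done
```

```text
tool_pos: [0.4884, 0.0424, 0.0394]
wrist_force: [-0.4, -1.0, 0.2]
tool_pos: [0.4885, 0.0434, 0.0394]
wrist_force: [-0.3, -1.2, 0.3]
```

```bash
python3 -m handwheel '[{"delta_pos":[0.5,0,0],"yaw":0},{"delta_pos":[0.5,0,0],"yaw":0}]' | grep -E "pos|force"; python3 -m handwheel '[{"delta_pos":[0.5,0,0],"yaw":0},{"delta_pos":[0.5,0,0],"yaw":0}]' | grep -E "pos|force"
```

```text
tool_pos: [0.4886, 0.0438, 0.0394]
wrist_force: [-0.1, -2.1, -0.2]
tool_pos: [0.4886, 0.0443, 0.0394]
wrist_force: [0.1, -1.3, -0.7]
```

```bash
python3 -m handwheel '[{"delta_pos":[0.5,0,0],"yaw":0},{"delta_pos":[0.5,0,0],"yaw":0}]' | grep -E "pos|force"; python3 -m handwheel '[{"delta_pos":[0.5,0,0],"yaw":0},{"delta_pos":[0.5,0,0],"yaw":0}]' | grep -E "pos|force"
```

```text
tool_pos: [0.4887, 0.0448, 0.0394]
wrist_force: [0.2, -0.7, 1.0]
tool_pos: [0.4888, 0.0453, 0.0394]
wrist_force: [0.1, -1.7, -0.6]
```

```bash
python3 -m handwheel '[{"delta_pos":[0.5,0,0],"yaw":0},{"delta_pos":[0.5,0,0],"yaw":0}]' | grep -E "pos|force"; python3 -m handwheel '[{"delta_pos":[0.5,0,0],"yaw":0},{"delta_pos":[0.5,0,0],"yaw":0}]' | grep -E "pos|force";python3 -m handwheel '[{"delta_pos":[0.5,0,0],"yaw":0},{"delta_pos":[0.5,0,0],"yaw":0}]' | grep -E "pos|force"; python3 - <<'E'
from h import *
s=snap("top"); crop(s,270,225,110,70,7,"pics/t6.png")
s=snap("scene"); crop(s,230,190,100,90,8,"pics/s6.png")
E
```

```text
tool_pos: [0.4889, 0.0458, 0.0394]
wrist_force: [-1.2, -1.2, -1.1]
tool_pos: [0.4889, 0.0459, 0.0394]
wrist_force: [-0.9, -2.4, 0.0]
tool_pos: [0.4889, 0.046, 0.0394]
wrist_force: [-0.9, -3.9, 0.1]
```

View pics/s6.png

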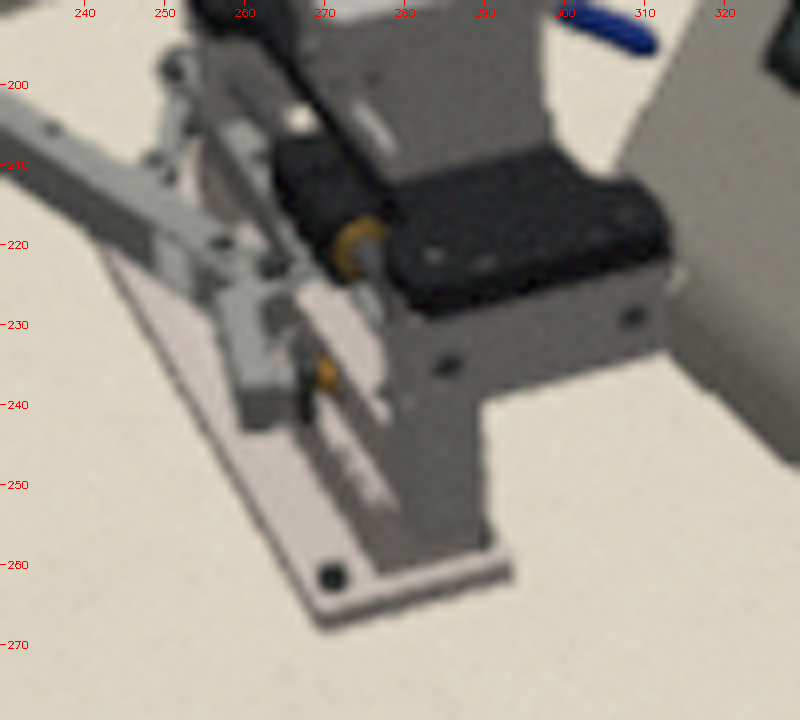

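```bash
python3 -m handwheel '[{"delta_pos":[1,0,0],"yaw":0},{"delta_pos":[1,0,0],"yaw":0}]' | grep -E "pos|force"; python3 -m handwheel '[{"delta_pos":[1,0,0],"yaw":0},{"delta_pos":[1,0,0],"yaw":0},{"delta_pos":[1,0,0],"yaw":0}]' | grep -E "pos|force"
```

```text
tool_pos: [0.4889, 0.046, 0.0395]
wrist_force: [-1.5, -6.8, -0.9]
tool_pos: [0.4889, 0.046, 0.0395]
wrist_force: [-1.3, -9.0, 0.8]
```

```bash
python3 -m handwheel '[{"delta_pos":[0.5,0,0],"yaw":0},{"delta_pos":[0.5,0,0],"yaw":0},{"delta_pos":[0.5,0,0],"yaw":0},{"delta_pos":[0.5,0,0],"yaw":0}]' | grep -E "pos|force"; python3 go.py
```

```text
tool_pos: [0.4889, 0.046, 0.0395]
wrist_force: [-2.9, -11.4, 2.0]
t 9.55 fix [ 1.136e+02 -1.000e-01  3.950e+01] yaw cmd to align 1.5708 F [ -2.9 -11.4   2. ] w 0.0003 rot [-1.57   0.006  1.442]
```

```bash
python3 -m handwheel '[{"delta_pos":[-5,0,0],"yaw":0},{"delta_pos":[-15,0,0],"yaw":0},{"delta_pos":[-30,0,0],"yaw":0},{"delta_pos":[-30,-40,0],"yaw":0},{"delta_pos":[-30,-90,20],"yaw":0},{"delta_pos":[-30,-110,60],"yaw":0},{"delta_pos":[0,-110,90],"yaw":0.14},{"delta_pos":[30,-110,90],"yaw":0.28},{"delta_pos":[60,-110,90],"yaw":0.42},{"delta_pos":[90,-110,90],"yaw":0.56},{"delta_pos":[120,-110,90],"yaw":0.70},{"delta_pos":[150,-110,90],"yaw":0.84}]' | grep -E "pos|force"; python3 -m handwheel '[{"delta_pos":[0,0,0],"yaw":0.14},{"delta_pos":[0,0,0],"yaw":0.28},{"delta_pos":[0,0,0],"yaw":0.42},{"delta_pos":[0,0,0],"yaw":0.56},{"delta_pos":[0,0,0],"yaw":0.70},{"delta_pos":[0,0,0],"yaw":0.731},{"delta_pos":[0,0,0],"yaw":0.731}]' 0 ; python3 go.py "(-100,-18,120)"
python3 - <<'E'
from h import *
s=snap("top"); crop(s,205,220,140,55,5.7,"pics/t7.png")
s=snap("scene"); crop(s,205,170,110,100,6,"pics/s7.png")
E
```

```text
tool_pos: [0.4191, 0.2113, 0.1498]
wrist_force: [0.4, -0.5, 1.3]
time: 11.45
tool_pos: [0.4191, 0.2099, 0.1496]
ee_rot: [-1.569, 0.0, -0.127]
wrist_force: [0.2, -0.1, -0.3]
width: 0.0528
t 11.45 fix [-40.1 -90.3 149.6] yaw cmd to align 0.0009 F [ 0.2 -0.1 -0.3] w 0.0528 rot [-1.569  0.    -0.127]
tool delta mm [72.3 29.7 59.8] world [0.498 0.26  0.12 ]
```

View pics/t7.png

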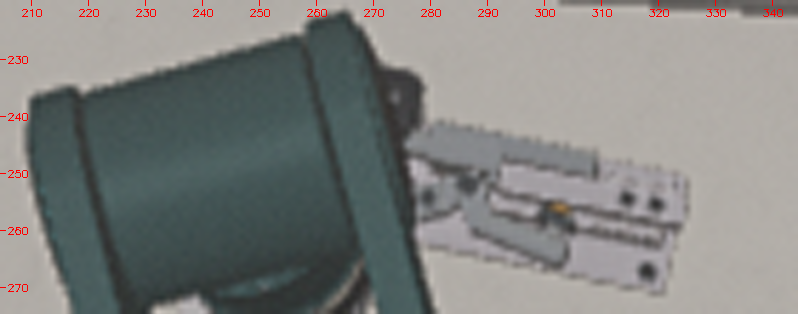

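View pics/s7.png

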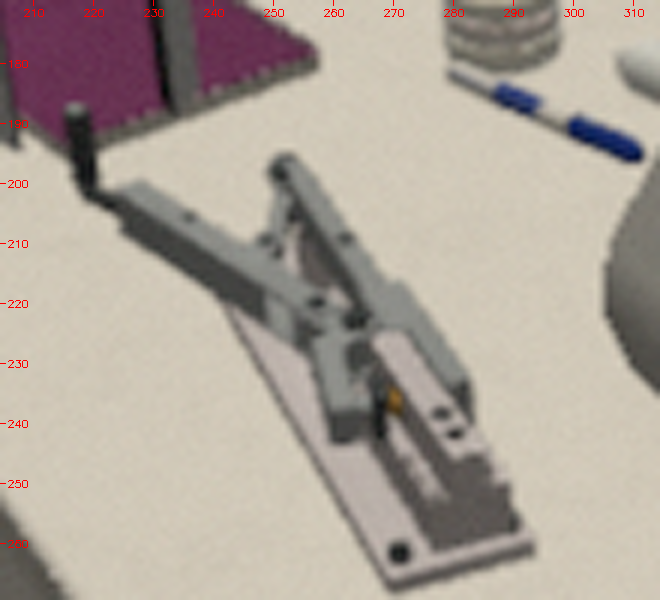

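```bash
python3 -m handwheel '[{"delta_pos":[20,0,20],"yaw":0},{"delta_pos":[45,0,40],"yaw":0},{"delta_pos":[70,0,60],"yaw":0},{"delta_pos":[70,20,60],"yaw":0},{"delta_pos":[70,35,60],"yaw":0},{"delta_pos":[70,35,60],"yaw":0}]' 0; python3 go.py "(-100,-20,29)"
python3 - <<'E'
from h import *
s=snap("top"); crop(s,205,220,140,55,5.7,"pics/t8.png")
s=snap("scene"); crop(s,205,140,110,100,6,"pics/s8.png")
E
```

```text
time: 12.15
tool_pos: [0.4941, 0.2592, 0.1111]
ee_rot: [-1.574, 0.006, -0.128]
wrist_force: [-0.2, -0.3, -0.5]
width: 0.094
t 12.15 fix [-98.6 -22.2 111.1] yaw cmd to align 0.0007 F [-0.2 -0.3 -0.5] w 0.094 rot [-1.574  0.006 -0.128]
tool delta mm [ 2.7 82.   1.7] world [0.496 0.26  0.029]
```

View pics/s8.png

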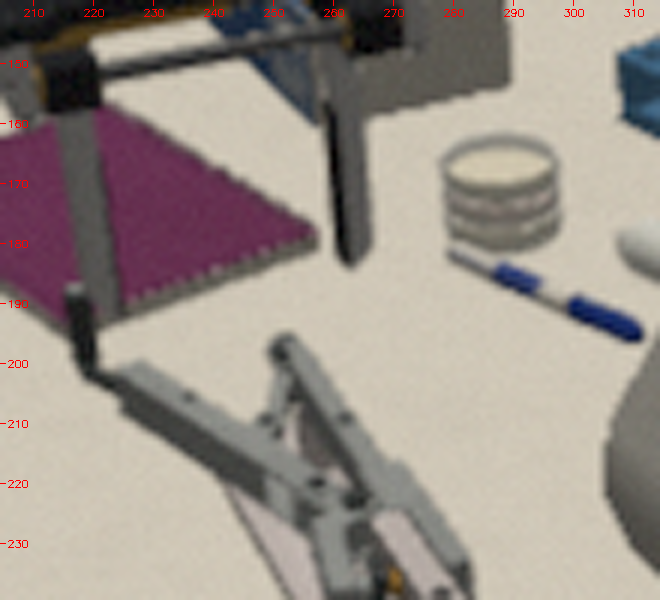

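```bash
python3 -m handwheel '[{"delta_pos":[2,20,1],"yaw":0},{"delta_pos":[2,40,1],"yaw":0},{"delta_pos":[2,55,1],"yaw":0},{"delta_pos":[2,70,1],"yaw":0},{"delta_pos":[2,82,1],"yaw":0},{"delta_pos":[2,82,1],"yaw":0}]'; python3 go.py "(-100,-8,29)"
python3 - <<'E'
from h import *
s=snap("scene"); crop(s,205,150,110,100,6,"pics/s9.png")
E
```

```text
time: 12.85
tool_pos: [0.497, 0.2602, 0.0305]
ee_rot: [-1.573, 0.003, -0.128]
wrist_force: [0.1, 0.3, 0.3]
width: 0.0942
t 12.85 fix [-99.9 -19.4  30.5] yaw cmd to align 0.0003 F [0.1 0.3 0.3] w 0.0942 rot [-1.573  0.003 -0.128]
tool delta mm [11.4  1.4  0.1] world [0.508 0.259 0.029]
```

View pics/s9.png

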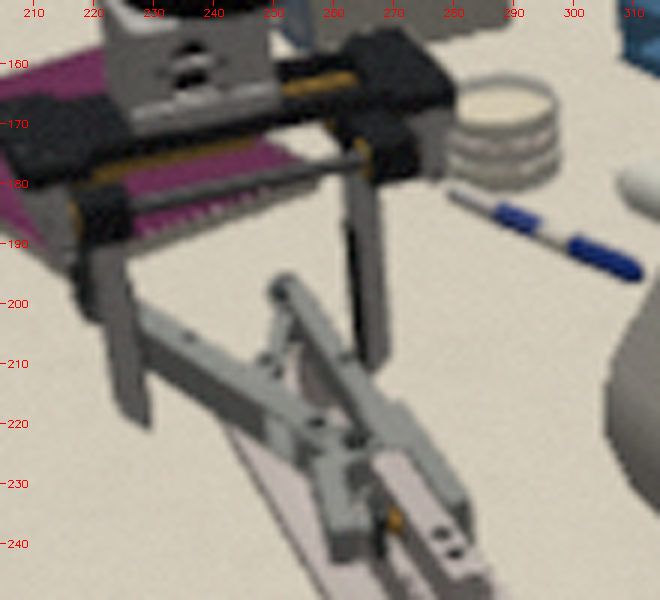

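```bash
python3 -m handwheel '[{"delta_pos":[4,0,0],"yaw":0},{"delta_pos":[8,0,0],"yaw":0},{"delta_pos":[10,0,0],"yaw":0},{"delta_pos":[10,0,0],"yaw":0}]'; python3 -m handwheel '[{"delta_pos":[0,0,0],"yaw":0},{"delta_pos":[0,0,0],"yaw":0},{"delta_pos":[0,0,0],"yaw":0}]' 40; python3 -m handwheel '[{"delta_pos":[0,0,0],"yaw":0},{"delta_pos":[0,0,0],"yaw":0},{"delta_pos":[0,0,0],"yaw":0}]' 65;python3 go.py
```

```text
time: 13.3
tool_pos: [0.5091, 0.2595, 0.0331]
ee_rot: [-1.57, -0.001, -0.128]
wrist_force: [1.3, -0.2, 0.1]
width: 0.094
time: 13.6
tool_pos: [0.5053, 0.2603, 0.0322]
ee_rot: [-1.57, 0.006, -0.128]
wrist_force: [-6.3, 2.6, 3.6]
width: 0.0796
time: 13.9
tool_pos: [0.5046, 0.261, 0.032]
ee_rot: [-1.57, 0.008, -0.127]
wrist_force: [-8.3, 4.1, 2.9]
width: 0.0702
t 13.9 fix [-101.7  -12.    32. ] yaw cmd to align 0.0011 F [-8.3  4.1  2.9] w 0.0702 rot [-1.57   0.008 -0.127]
```

```bash
python3 -m handwheel '[{"delta_pos":[2,0,0],"yaw":0},{"delta_pos":[3,0,0],"yaw":0},{"delta_pos":[3,0,0],"yaw":0}]' 92; python3 -m handwheel '[{"delta_pos":[0,0,0],"yaw":0},{"delta_pos":[0,0,0],"yaw":0},{"delta_pos":[0,0,0],"yaw":0}]' 114;python3 go.py
```

```text
time: 14.2
tool_pos: [0.5073, 0.2613, 0.0318]
ee_rot: [-1.568, 0.008, -0.127]
wrist_force: [-5.6, 4.3, 0.5]
width: 0.0603
time: 14.5
tool_pos: [0.5105, 0.2594, 0.0321]
ee_rot: [-1.571, 0.001, -0.127]
wrist_force: [-0.2, 1.2, 0.1]
width: 0.0516
t 14.5 fix [-100.9   -6.    32.1] yaw cmd to align 0.001 F [-0.2  1.2  0.1] w 0.0516 rot [-1.571e+00  1.000e-03 -1.270e-01]
```

```bash
python3 - <<'E'
from h import *
s=snap("scene"); crop(s,205,170,100,90,7,"pics/s10.png")
s=snap("top"); crop(s,205,220,140,55,5.7,"pics/t10.png")
E
```

```text
(no output)
```

View pics/s10.png

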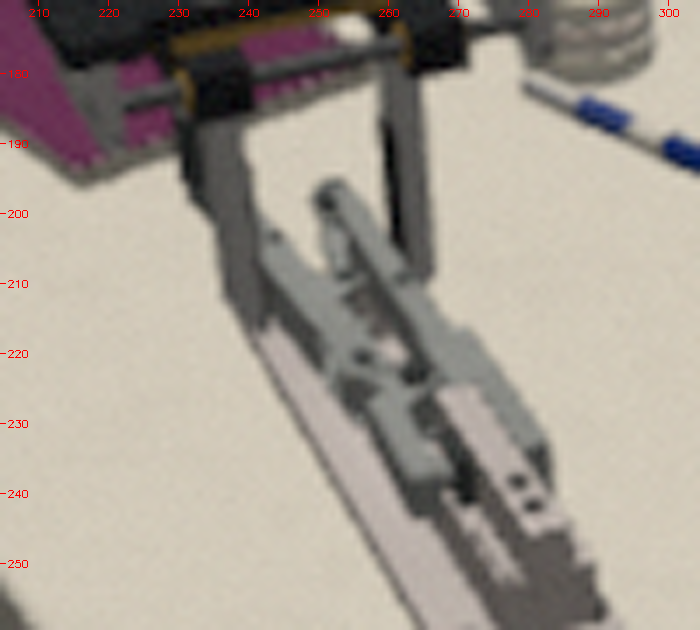

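```bash
python3 -m handwheel '[{"delta_pos":[-1,0,0],"yaw":0},{"delta_pos":[-2,0,0],"yaw":0},{"delta_pos":[-2,0,0],"yaw":0}]' 130;python3 go.py;  python3 -m handwheel '[{"delta_pos":[0,0,0],"yaw":0},{"delta_pos":[0,0,0],"yaw":0},{"delta_pos":[0,0,0],"yaw":0},{"delta_pos":[0,0,0],"yaw":0}]' 150;python3 go.py
```

```text
time: 14.9
tool_pos: [0.5099, 0.259, 0.0328]
ee_rot: [-1.571, -0.002, -0.128]
wrist_force: [1.2, -1.3, -0.1]
width: 0.046
t 14.9 fix [-100.4   -6.5   32.8] yaw cmd to align -0.0 F [ 1.2 -1.3 -0.1] w 0.046 rot [-1.571 -0.002 -0.128]
time: 15.3
tool_pos: [0.5123, 0.2588, 0.0327]
ee_rot: [-1.57, -0.006, -0.129]
wrist_force: [7.2, -0.7, -3.5]
width: 0.0412
t 15.3 fix [-100.5   -4.1   32.7] yaw cmd to align -0.0011 F [ 7.2 -0.7 -3.5] w 0.0412 rot [-1.57  -0.006 -0.129]
```

```bash
python3 -m handwheel '[{"delta_pos":[1,0,0],"yaw":0},{"delta_pos":[2,0,0],"yaw":0},{"delta_pos":[2.5,0,0],"yaw":0},{"delta_pos":[2.5,0,0],"yaw":0},{"delta_pos":[2.5,0,0],"yaw":0},{"delta_pos":[2.5,0,0],"yaw":0}]' 180;python3 go.py;  python3 - <<'E'
from h import *
s=snap("scene"); crop(s,205,170,100,90,7,"pics/s11.png")
E
```

```text
time: 15.9
tool_pos: [0.5123, 0.2588, 0.0328]
ee_rot: [-1.571, -0.001, -0.128]
wrist_force: [3.0, -1.9, -0.8]
width: 0.0412
t 15.9 fix [-100.5   -4.1   32.8] yaw cmd to align 0.0001 F [ 3.  -1.9 -0.8] w 0.0412 rot [-1.571e+00 -1.000e-03 -1.280e-01]
```

View pics/s11.png

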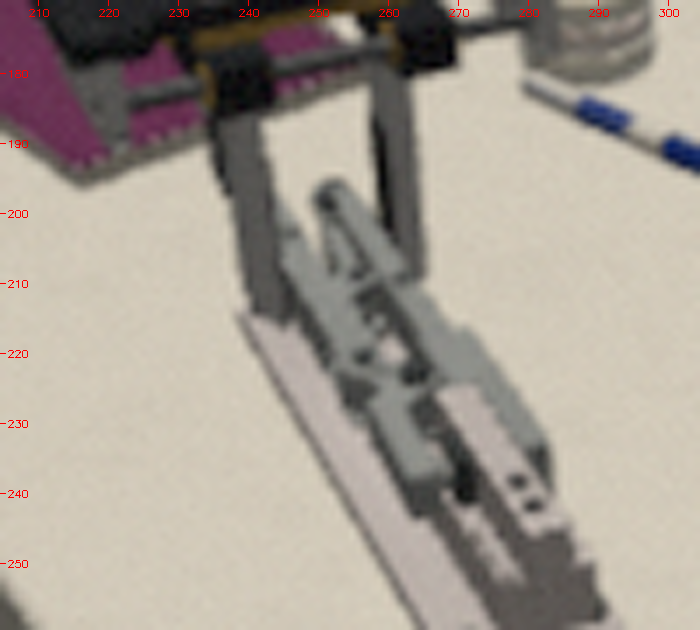

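```bash
python3 -m handwheel '[{"delta_pos":[2,0,0],"yaw":0},{"delta_pos":[2,0,0],"yaw":0},{"delta_pos":[2,0,0],"yaw":0},{"delta_pos":[2,0,0],"yaw":0}]' 70; python3 -m handwheel '[{"delta_pos":[0,-30,0],"yaw":0},{"delta_pos":[0,-70,0],"yaw":0},{"delta_pos":[0,-110,0],"yaw":0},{"delta_pos":[-40,-110,0],"yaw":0},{"delta_pos":[-80,-110,0],"yaw":0},{"delta_pos":[-80,-110,0],"yaw":0}]' 255; python3 go.py; python3 - <<'E'
from h import *
s=snap("scene"); crop(s,205,170,100,90,7,"pics/s12.png",5)
s=snap("top"); crop(s,205,220,140,55,5.7,"pics/t12.png")
E
```

```text
time: 16.35
tool_pos: [0.5132, 0.259, 0.0322]
ee_rot: [-1.571, 0.001, -0.128]
wrist_force: [-0.5, 0.0, -0.2]
width: 0.0673
time: 16.95
tool_pos: [0.4302, 0.2695, 0.1424]
ee_rot: [-1.571, 0.003, -0.125]
wrist_force: [0.3, 0.1, 0.0]
width: 0.024
t 16.95 fix [-100.6  -86.9  142.4] yaw cmd to align 0.0034 F [0.3 0.1 0. ] w 0.024 rot [-1.571  0.003 -0.125]
```

View pics/s12.png

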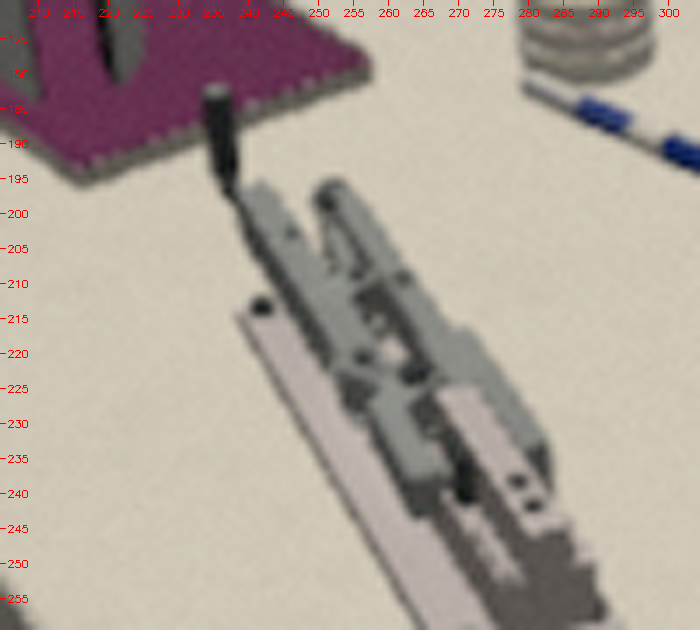

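View pics/t12.png

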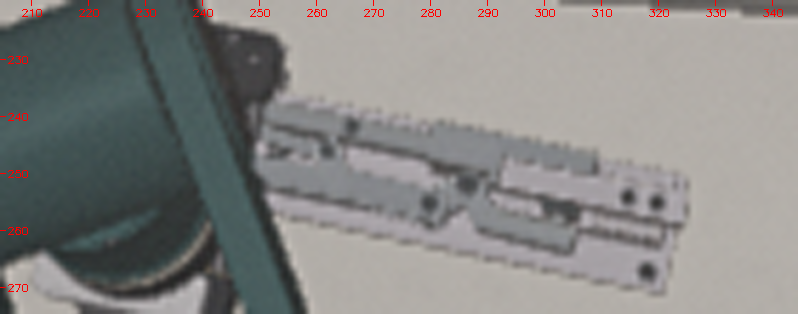

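```bash
python3 - <<'E'
from go import *
S=snap("scene")
for u,v,z in ((235.8,183,.084),(237.2,190.5,.0665),(238.2,195.5,.052)):
    p=atz(S,u,v,z); print(p.round(4),to_fix(p).round(1))
p=np.array([.4559,.3425,.084]);print(to_fix(p))
E
```

```text
[0.5055 0.3404 0.084 ] [-180.6  -21.3   84. ]
[0.5033 0.3312 0.0665] [-171.2  -22.3   66.5]
[0.5037 0.3297 0.052 ] [-169.8  -21.7   52. ]
[-176.2978973   -70.73910804   84.        ]
```

```bash
python3 -m handwheel '[{"delta_pos":[30,0,25],"yaw":0},{"delta_pos":[65,0,50],"yaw":0},{"delta_pos":[99,0,76],"yaw":0},{"delta_pos":[99,0,76],"yaw":0},{"delta_pos":[99,0,76],"yaw":0}]' 255; python3 go.py "(-177,12,60)"; python3 - <<'E'
from h import *
s=snap("scene"); crop(s,195,130,100,90,7,"pics/s13.png",5)
E
```

```text
time: 17.6
tool_pos: [0.5432, 0.3313, 0.1403]
ee_rot: [-1.573, 0.003, -0.129]
wrist_force: [-1.2, -0.5, 0.1]
width: 0.0004
t 17.6 fix [-176.4   17.3  140.3] yaw cmd to align -0.0006 F [-1.2 -0.5  0.1] w 0.0004 rot [-1.573  0.003 -0.129]
tool delta mm [-5.1 80.4  0.8] world [0.538 0.333 0.06 ]
```

View pics/s13.png

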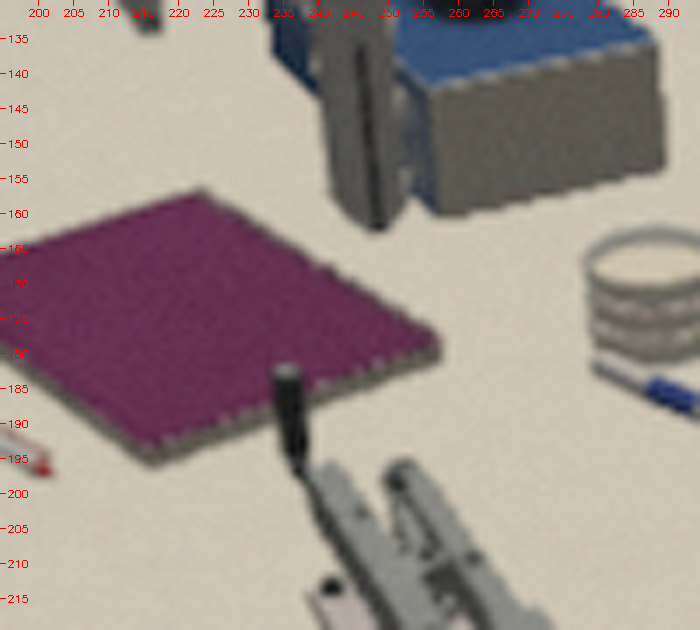

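```bash
python3 -m handwheel '[{"delta_pos":[-2,25,0],"yaw":0},{"delta_pos":[-2,50,0],"yaw":0},{"delta_pos":[-2,70,0],"yaw":0},{"delta_pos":[-2,80,0],"yaw":0},{"delta_pos":[-2,80,0],"yaw":0},{"delta_pos":[-2,80,0],"yaw":0}]'; python3 go.py "(-177,-3,60)"; python3 - <<'E'
from h import *
s=snap("scene"); crop(s,195,150,100,90,7,"pics/s14.png",5)
E
```

```text
time: 18.25
tool_pos: [0.5407, 0.332, 0.0641]
ee_rot: [-1.57, -0.002, -0.128]
wrist_force: [-0.2, 0.8, -0.1]
width: 0.0004
t 18.25 fix [-176.8   14.7   64.1] yaw cmd to align 0.0002 F [-0.2  0.8 -0.1] w 0.0004 rot [-1.57  -0.002 -0.128]
tool delta mm [-17.7   4.    0.2] world [0.523 0.335 0.06 ]
```

View pics/s14.png

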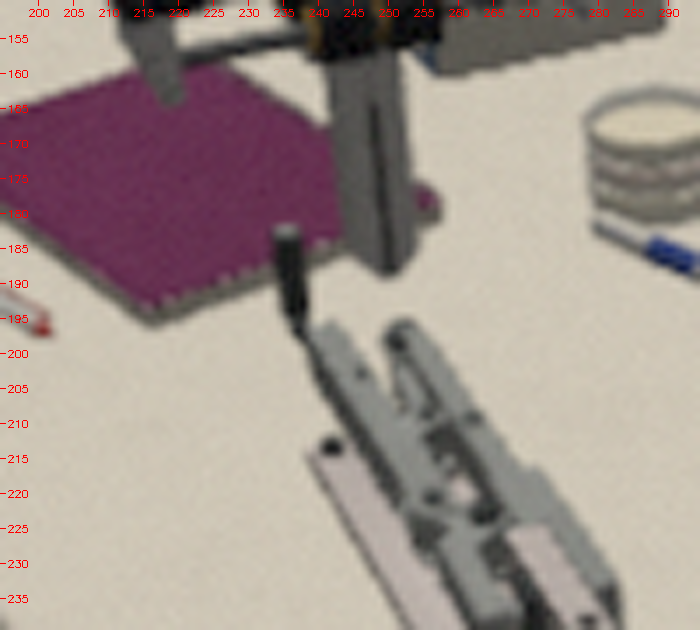

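```bash
python3 -m handwheel '[{"delta_pos":[-4,3,0],"yaw":0},{"delta_pos":[-8,3,0],"yaw":0},{"delta_pos":[-12,3,0],"yaw":0},{"delta_pos":[-14,3,0],"yaw":0},{"delta_pos":[-14,3,0],"yaw":0}]' | grep -E "pos|force"; python3 -m handwheel '[{"delta_pos":[-2,0,0],"yaw":0},{"delta_pos":[-4,0,0],"yaw":0},{"delta_pos":[-4,0,0],"yaw":0}]'| grep -E "pos|force"; python3 -m handwheel '[{"delta_pos":[-2,0,0],"yaw":0},{"delta_pos":[-4,0,0],"yaw":0},{"delta_pos":[-4,0,0],"yaw":0}]'| grep -E "pos|force"; python3 go.py
```

```text
tool_pos: [0.5261, 0.334, 0.0597]
wrist_force: [0.1, -0.6, 0.2]
tool_pos: [0.5225, 0.3343, 0.0596]
wrist_force: [1.1, -0.1, -0.9]
tool_pos: [0.5185, 0.3348, 0.0596]
wrist_force: [0.8, -0.9, -0.5]
t 19.4 fix [-176.7   -7.6   59.6] yaw cmd to align 0.0004 F [ 0.8 -0.9 -0.5] w 0.0004 rot [-1.571 -0.    -0.128]
```

```bash
python3 -m handwheel '[{"delta_pos":[-2,0,0],"yaw":0},{"delta_pos":[-4,0,0],"yaw":0},{"delta_pos":[-4,0,0],"yaw":0}]' | grep -E "pos|force"; python3 -m handwheel '[{"delta_pos":[-2,0,0],"yaw":0},{"delta_pos":[-4,0,0],"yaw":0},{"delta_pos":[-4,0,0],"yaw":0}]'| grep -E "pos|force"; python3 -m handwheel '[{"delta_pos":[-2,0,0],"yaw":0},{"delta_pos":[-4,0,0],"yaw":0},{"delta_pos":[-4,0,0],"yaw":0}]'| grep -E "pos|force"; python3 - <<'E'
from h import *
s=snap("scene"); crop(s,195,150,100,90,7,"pics/s15.png",5)
E
```

```text
tool_pos: [0.5143, 0.3354, 0.0596]
wrist_force: [1.0, -0.2, 0.1]
tool_pos: [0.5102, 0.3359, 0.0595]
wrist_force: [1.1, -0.4, 0.5]
tool_pos: [0.5062, 0.3364, 0.0595]
wrist_force: [1.2, 0.1, -0.3]
```

View pics/s15.png

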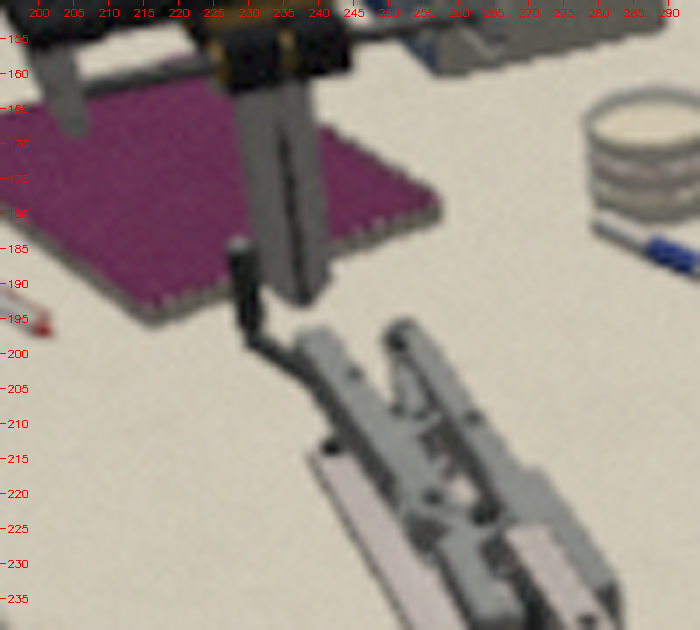

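```bash
python3 -m handwheel '[{"delta_pos":[-2,0,0],"yaw":0},{"delta_pos":[-3,0,0],"yaw":0},{"delta_pos":[-3,0,0],"yaw":0}]' | grep -E "pos|force"; python3 -m handwheel '[{"delta_pos":[-2,0,0],"yaw":0},{"delta_pos":[-3,0,0],"yaw":0},{"delta_pos":[-3,0,0],"yaw":0}]'| grep -E "pos|force"; python3 -m handwheel '[{"delta_pos":[-2,0,0],"yaw":0},{"delta_pos":[-2,0,0],"yaw":0}]'| grep -E "pos|force"; python3 - <<'E'
from h import *
s=snap("scene"); crop(s,195,150,100,90,7,"pics/s16.png",5)
E
```

```text
tool_pos: [0.5034, 0.3368, 0.0595]
wrist_force: [1.2, 1.1, 0.6]
tool_pos: [0.5004, 0.3372, 0.0595]
wrist_force: [0.6, -1.1, 0.0]
tool_pos: [0.4984, 0.3374, 0.0595]
wrist_force: [1.1, -0.3, -0.1]
```

View pics/s16.png

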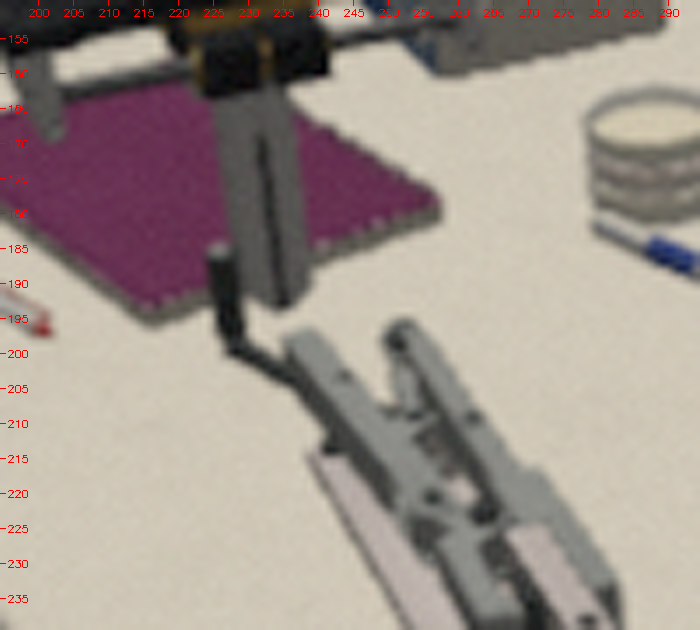

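```bash
python3 -m handwheel '[{"delta_pos":[-2,0,0],"yaw":0},{"delta_pos":[-4,0,0],"yaw":0},{"delta_pos":[-4,0,0],"yaw":0}]' | grep -E "pos|force"; python3 -m handwheel '[{"delta_pos":[-2,0,0],"yaw":0},{"delta_pos":[-4,0,0],"yaw":0},{"delta_pos":[-4,0,0],"yaw":0},{"delta_pos":[-4,0,0],"yaw":0}]'| grep -E "pos|force"; python3 - <<'E'
from h import *
s=snap("scene"); crop(s,195,150,100,90,7,"pics/s17.png",5)
E
```

```text
tool_pos: [0.4941, 0.3379, 0.0593]
wrist_force: [0.4, 0.1, -0.5]
tool_pos: [0.4907, 0.3384, 0.0595]
wrist_force: [-0.7, 0.5, 0.7]
```

View pics/s17.png

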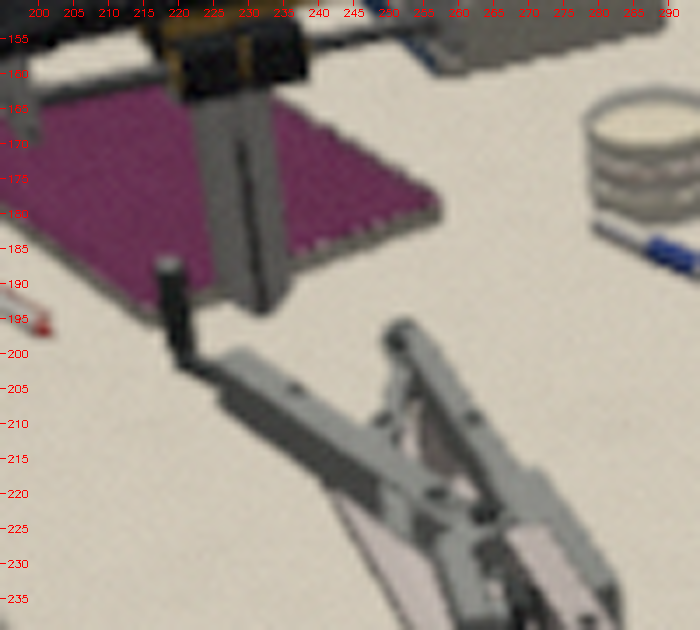

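```bash
python3 -m handwheel '[{"delta_pos":[8,0,-3],"yaw":0},{"delta_pos":[8,-30,-3],"yaw":0},{"delta_pos":[8,-70,-3],"yaw":0},{"delta_pos":[8,-110,-3],"yaw":0},{"delta_pos":[-40,-110,-3],"yaw":0},{"delta_pos":[-90,-110,-3],"yaw":0},{"delta_pos":[-140,-110,-3],"yaw":0},{"delta_pos":[-140,-110,-3],"yaw":0},{"delta_pos":[-140,-110,-3],"yaw":0}]'; python3 - <<'E'
from h import *
s=snap("scene"); crop(s,205,180,100,90,6.6,"pics/s18.png"); cv2.imwrite("pics/sf.png",s["image"][:,:,::-1])
s=snap("top"); crop(s,205,225,140,55,5.7,"pics/t18.png"); cv2.imwrite("pics/tf.png",s["image"][:,:,::-1])
E
```

```text
time: 22.85
tool_pos: [0.3514, 0.3534, 0.17]
ee_rot: [-1.57, -0.002, -0.127]
wrist_force: [1.3, 0.3, 0.2]
width: 0.001
```

View pics/s18.png

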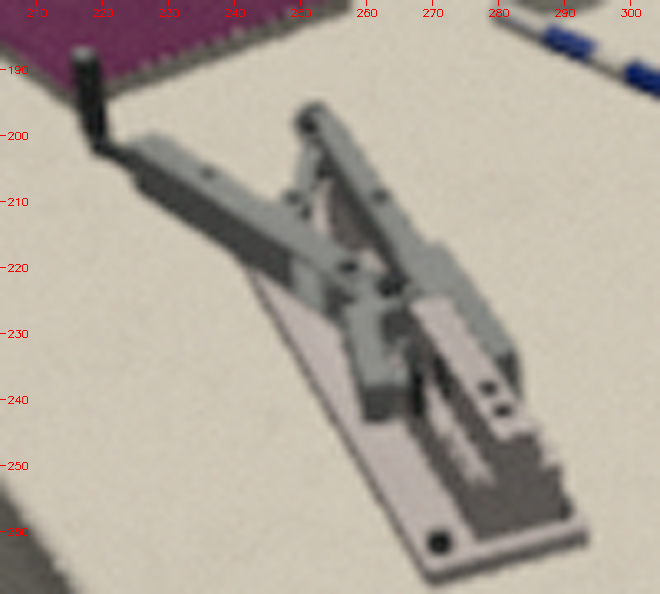

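View pics/t18.png

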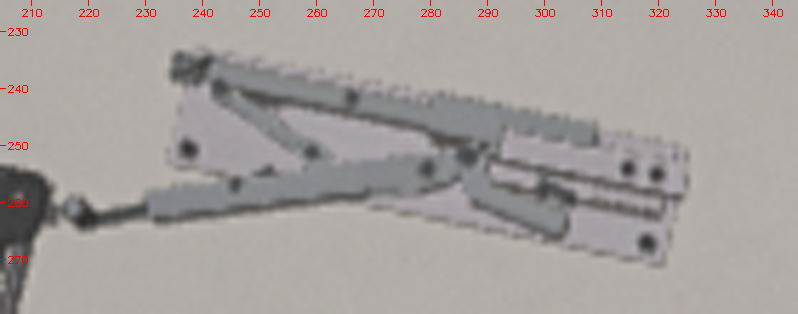

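View pics/tf.png

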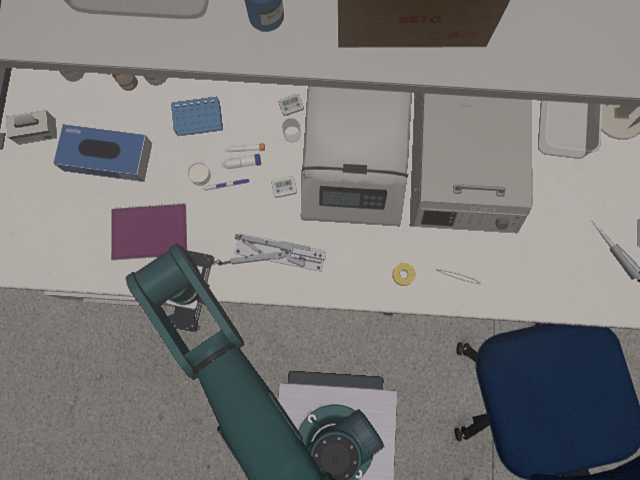

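```bash
python3 -c "
from bench import robot
print(robot.get_obs()['qvel'].round(3)); print(robot.close_job())"
```

```text
[-0.01   0.015 -0.007  0.002  0.002  0.001]
the job is handed in; nothing more can be done
None
```

The job is handed in at about 23 s of the 64 s allowed. The interface gave no verdict, so what follows rests on the robot's readings and my pictures.

**What I did**
- **Holder:** I pushed it home with closed fingers, and the wrist read about 11 N against the stop. I turned the gripper a quarter turn first, because its body would have come too close to the white instrument behind the fixture.
- **Squeeze:** I closed the fingers on the handles until they held firm at 41.2 mm (42 mm is locked). The opening did not change with further closing, and the pliers stayed locked when I let go. The grip was the gripper's fixed half-force, nominally 30 N.
- **Release:** I hooked the lever's pin with the closed fingers and pulled. The lever swung, the lock broke and the handle sprang back to its starting position.

**Last checks**
- **Holder:** it stands where it was after I pressed it home.
- **Stub:** no brass is visible proud of the holder's side.
- **Pliers:** the pin and handle are at the same pixels as at the start.
- **Bystanders:** none has visibly moved.
- **Arm:** it stood clear, with the wrist force at noise level (about 1 N).

**What disagreed or was not measured**
- **Fixture position:** contact put the stop and the fixed handle about 3 mm away from my camera fit. It did not affect any step.
- **Pin pull:** the wrist showed only about 1 N while I pulled the pin, not the roughly 5 N stated.
- **Joint angles and forces:** I could not read the toggle or release angles or the finger contact forces. I judged them from pictures, finger opening and wrist force.

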